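# Shut the kit drawer and hold the painting clamp open at its mark

## Robot

A 6-joint arm with a two-finger parallel gripper is mounted at the origin on the work surface; the furniture and walls round the work are solid. World frame = base frame: x ahead of the robot, y to its left, z up, the work surface at z = 0. Lengths are in m, angles in rad, forces in N, time in s.
With the tool pointing down it reaches from about 0.35 to 0.85 m from the base axis. Payload 8.1 kg.
Tool frame: the origin (TCP) lies midway between the tips of the shut fingers; the grasp point (between the pads) lies 19 mm behind it; z points along the fingers, y is the line along which they close (so a half turn about z gives the same grasp; the last joint's range is limited). The gripper opens to 85 mm and grips with 20 to 120 N. Pads are 22 mm wide; open, the fingers measure 114 mm over their backs; the gripper's body (76 mm by 85 mm) begins 54 mm behind the grasp point. The pads swing forward as they close: fully open they stand 13 mm farther back than shut.
Start: joints at [1.156, 0.13, 1.488, -0, 1.523, -0.085], TCP at [0.194, 0.568, 0.231] pointing down, gripper open.
Joint ranges: [-2.96, 2.96], [-0.89, 2.26], [0.02, 2.5], [-1.34, 4.48], [0, 2.73], [-2.66, 2.66]. Speed limits (rad/s): [2.39, 2.39, 2.79, 3.14, 3.14, 3.14].

## Interface

Orientations are given as a unit quaternion [w, x, y, z].
In Python, from rig import r, optics gives the robot as it stands (r), with the cameras (optics).
- The arm moves only by the shell command python3 inch.py 'ROWS'. ROWS is rows parted by semicolons, their numbers by spaces, 1 to 10 of them, each of 7 numbers: dx, dy, dz in m, then a rotation vector rx, ry, rz in rad, then the opening from 0.0 (shut) to 1.0 (fully open); each row is the pose to reach, as a shift and turn from the pose commanded when the command began, along the tool's axes at that moment; what a row does not reach only later rows make up. A row lasts 1/10 s, in which the tool goes at most 0.05 m and 0.15 rad, less where a joint would pass 70% of its speed; a pose out of reach is approached as far as the arm can. The fingers move at their own pace and stop on an object; the grip force is fixed at half the most. Time passes only in rows, so rows that do not move let the fingers close. It prints the time, the measured TCP pose, the force, the opening and the grip force at its end.
- r.observe(): the state, without advancing time (a new reading comes with each control period).
- optics.grab_frame(name): name is "scene" or "top" or "wrist"; returns the picture (384x512x3 uint8, red, green, blue); there is no depth.
- optics.calibration(name): a dict with "camera_matrix" (3x3 intrinsics, pixels), "rvec" (rotation vector, rad) and "tvec" (3), from world to camera coordinates, as OpenCV has them. Camera axes: x right, y down, z forward; pixel columns grow to the right and rows downward; lengths in m; the calibration is good to about 2 mm. A picture is of the moment at which its call begins: read the wrist's pose just before it. calibration takes no time and is no camera call; for the wrist camera it gives the pose at the moment of the call.
- r.finish_job(): hands the job in; it is judged then, once.
The state is a dict: "t": time; "joint_positions": joint angles; "joint_vel": joint speeds; "tau": joint torques, N m; "eef_pos": TCP position; "tcp_rot": TCP orientation; "wrist_force": force on the tool from outside, world axes, zero at the start; "moment": the same for the moment, N m; "grip_width": opening from 0.0 (shut) to 1.0 (fully open); "finger_force": force on a finger pad.
Only numpy, scipy, OpenCV 4.12 (cv2) and the standard library are available. Lean on these libraries where they do the work, as an engineer would, in place of code of your own. Each camera call takes 0.05 s, during which the arm holds its last target. There are 200 camera calls.

## Task

Get the painting clamp stand ready for me to set a puppet head in it: first push its open blue kit drawer fully home so that it clicks in, and then draw the spring-loaded jaw open by its upright black tab until the pointer's white line stands over the red marker. The jaw springs shut if let go, so keep hold of the tab: finish while still holding the jaw at the mark, with the drawer home. Leave the red marker, the two bottles and the little head where they are.

Things in the scene. Friction and masses are not known exactly. Their poses are not given: they have to be found in the camera images.
- stand: Fixed plywood clamp stand, 150 mm deep (x), 200 mm wide (y), deck 62 mm above the table. Origin: centre of its underside; its -x side has the drawer, +y is the way the jaw opens. On the deck at x = +30 mm two rods run along y between end blocks (tops 92 mm), with a fixed jaw at the -y end (top 112 mm) and the sliding jaw; at x = -30 mm a flat white scale. All points have the stand's axes.
- kit_drawer (a joint): How far the blue drawer in the stand's front is open, m: 0 = home, at most 0.075; it opens along the stand's -x and starts 30 to 60 mm open. About 1 N of friction; the last 11 mm ride over a sprung detent (about 7 N); past its crest, at 5 mm, it draws itself home to its stop at 0.
- drawer_face (a point): Middle of the outer face of the blue drawer front, 26 mm above the table. The front is 178 mm wide, 10 to 54 mm above the table (only to 40 mm in a 50 mm wide finger notch in the middle), 8 mm thick, stands 8 mm proud of the box when home, and has no knob.
- spring_jaw: Sliding jaw: aluminium carriage (top 89 mm above the table) with a cork-faced jaw plate (top 110 mm) and an upright black tab. It moves only along the stand's +y, at most 75 mm, from its closed stop, where it starts; a spring pulls it back with about 5 N when closed and 0.8 N more per 10 mm. Origin: that of the stand when closed; moves with the jaw.
- pull_tab (a point): Grip point of the black tab, 122 mm above the table. The tab is an upright plate 12 mm thick along the stand's y, 34 mm wide along x, top 139 mm above the table, clear from 97 mm up; the jaw plate's near face is 61 mm from the tab's middle, towards -y.
- index (a point): White line, 2 mm wide and running along the stand's x, on the black pointer arm in front of the jaw carriage; the point near the arm's end, 81.5 mm above the table. It moves with the jaw and lies 29 mm towards -y of the tab's middle.
- mark (a point): Middle of the top of the red marker on the scale, 12 mm wide along the stand's y, top 73.5 mm above the table; the pointer arm passes 4 mm above it. It sits 25 to 58 mm towards +y of the white line of the closed jaw, different each time. A push of about 4 N would shift it along the scale, but it is to stay put.
- gloss_bottle: Small white bottle, 31 mm wide, 66 mm tall, loose; origin at the centre of its underside.
- small_head: Small bald puppet head, 37x36x42 mm, loose; origin at the centre of its underside.
- glue_pot: White glue bottle with an orange cap, 62x58x118 mm, loose; origin at the centre of its underside.

How it is judged:
On the way, in this order (a step that is already met when the one before it is completed fails the run):
1. the drawer is pushed home into its detent, the jaw still closed (value of joint kit_drawer below 0.003 m and y of index in the frame of stand below -0.014 m), for 0.2 s.
2. the fingers hold the jaw open with the white line over the red marker, the drawer home (y of index in the frame of mark between -0.0065 and 0.0065 m and value of joint kit_drawer below 0.003 m and contact force between the fingers and spring_jaw above 3 N), for 0.3 s.
At the end, for the whole second after the job is handed in: The fingers still hold the jaw (contact of more than 3 N) and keep it at rest with the middle of the white line within 6.5 mm of the middle of the red marker, along the scale; the drawer is home (within 3 mm); the red marker is within 4 mm and the bottles and head within 20 mm of where they stood (all of step 2 and linear speed of spring_jaw below 0.01 m/s and distance of each of gloss_bottle, small_head, glue_pot from where it was at the start of the episode below 0.02 m and distance of mark from where it was at the start of the episode below 0.004 m); the arm keeps its last pose, push and grip.
It fails at once if a bottle or the little head is knocked over or shoved away (distance of any of gloss_bottle, small_head, glue_pot from where it was at the start of the episode above 0.03 m or angle between any of gloss_bottle, small_head, glue_pot's own z axis and vertical above 0.5 rad).
It fails at once if the red marker is shifted (distance of mark from where it was at the start of the episode above 0.005 m).
It also fails if it takes over 45 s, if anything falls off the work surface, if the arm or the gripper's body presses on something with over 40 N, if the wrist force passes 120 N, or if a joint passes its speed limit or range.

## Working session

There is one attempt and no reset: what is moved stays moved. The work goes in short steps, Python scripts to look and compute and a shell command to move; the robot and the scene stay as the last step left them, time stands still between calls to the robot, and variables do not carry over. Pictures are saved under pics/ and viewed, at most 10 in all, crops included, and the job is handed in when it is done.

```bash
ls; mkdir -p pics; python3 - <<'E'
from rig import r, optics
import cv2,numpy as np
o=r.observe();print(o['eef_pos'],o['tcp_rot'],o['t'])
for n in("scene","top"):
    cv2.imwrite(f"pics/{n}0.png",optics.grab_frame(n)[:,:,::-1]);c=optics.calibration(n);print(n,c)
E
```

```text
inch.py
pics
rig.py
[0.19404244 0.56717818 0.23024162] [-2.39773925e-04  1.64145978e-01  9.86435630e-01 -8.87606560e-04] 0.0
scene {'camera_matrix': array([[447.84863888,   0.        , 250.96693207],
       [  0.        , 447.84863888, 197.74687567],
       [  0.        ,   0.        ,   1.        ]]), 'rvec': array([ 2.0998259 , -0.86346471,  0.44279537]), 'tvec': array([-0.40216712,  0.35096881,  0.71704582])}
top {'camera_matrix': array([[381.60029739,   0.        , 262.88071402],
       [  0.        , 381.60029739, 192.74209561],
       [  0.        ,   0.        ,   1.        ]]), 'rvec': array([ 2.12332112, -2.18441116,  0.0456569 ]), 'tvec': array([0.03670195, 0.6207379 , 0.89235557])}
```

View pics/scene0.png

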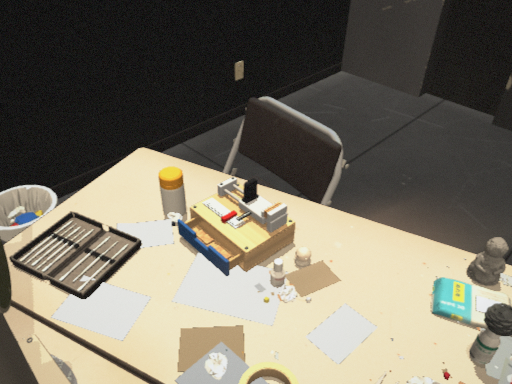

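View pics/top0.png

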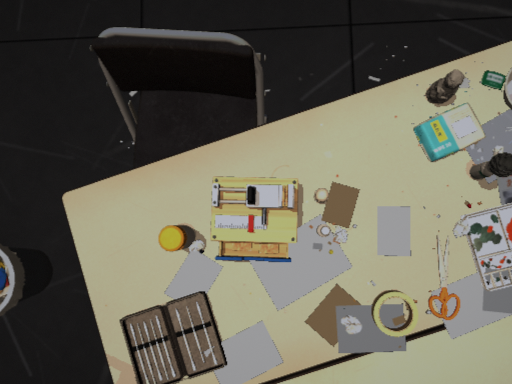

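The scene shows the drawer open toward the robot, with the jaw's black tab at top px (252,196) and the red marker at (251,224). The glue pot is at (172,238), and the small bottle and head are near (324,230) and (322,195).

```bash
python3 - <<'E'
import cv2,numpy as np
a=cv2.imread("pics/top0.png")[165:275,150:350]
b=cv2.imread("pics/scene0.png")[160:300,150:330]
cv2.imwrite("pics/topc.png",cv2.resize(a,None,fx=4,fy=4,interpolation=2))
cv2.imwrite("pics/scc.png",cv2.resize(b,None,fx=4,fy=4,interpolation=2))
E
```

```text
(no output)
```

View pics/topc.png

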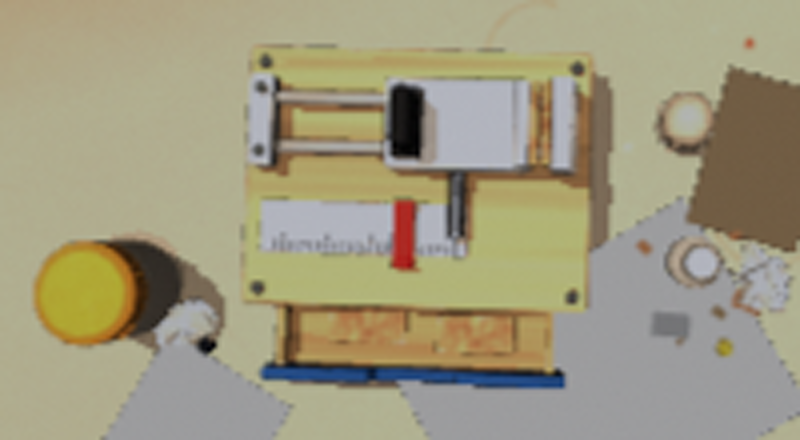

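View pics/scc.png

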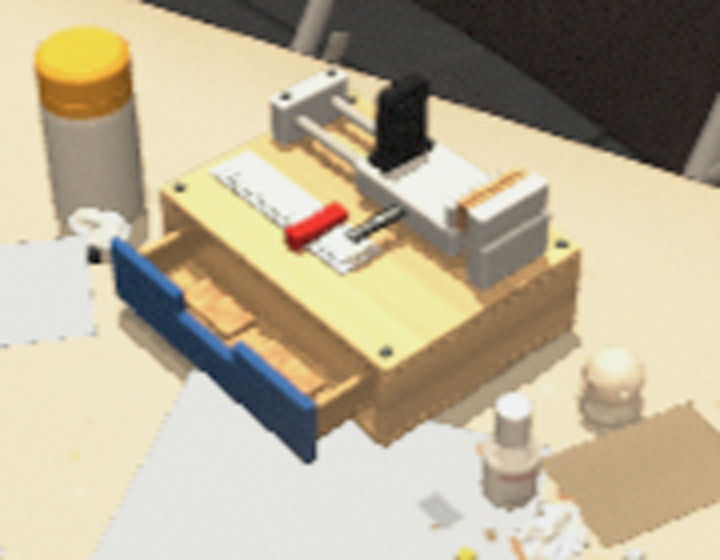

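Enlarged top crop (px = 150+u/4, 165+v/4): deck corners at (252,45), (594,58), (588,310), (243,300). The tab top is at about (405,121), the red marker at (404,235), the pointer line near (457,205), and the blue front runs from (262,372) to (565,380).

```bash
cat > h.py <<'E'
import numpy as np,cv2
from rig import r, optics
from scipy.spatial.transform import Rotation as R
def ray(n,p,z,c=None):
    c=c or optics.calibration(n);Rm=cv2.Rodrigues(c['rvec'])[0];o=-Rm.T@c['tvec']
    d=Rm.T@np.linalg.inv(c['camera_matrix'])@[p[0],p[1],1.];return o+d*(z-o[2])/d[2]
def blob(im,lo,hi,box):
    x0,y0,x1,y1=box;m=cv2.inRange(cv2.cvtColor(im,cv2.COLOR_RGB2HSV)[y0:y1,x0:x1],lo,hi)
    n,l,s,c=cv2.connectedComponentsWithStats(m);i=1+s[1:,4].argmax()
    q=np.argwhere(l==i)[:,::-1]+[x0,y0];return c[i]+[x0,y0],s[i,4],cv2.minAreaRect(q.astype(np.float32))
E
python3 - <<'E'
from h import *
f=lambda u,v,z:ray("top",(150+(u+.5)/4-.5,165+(v+.5)/4-.5),z)
C=[f(*p,.062) for p in[(252,45),(594,58),(588,310),(243,300)]];print(np.round(C,4))
ctr=np.mean(C,0);yv=C[0]-C[1]+C[3]-C[2];yaw=np.arctan2(-yv[0],yv[1]);print("stand",ctr,"yaw",yaw)
Rz=R.from_euler('z',yaw)
def sh(n,p):print(n,p.round(4),"stand:",Rz.inv().apply(p-ctr).round(4))
im=optics.grab_frame("top");s=optics.grab_frame("scene")
c,a,q=blob(im,(105,120,40),(125,255,255),(200,240,310,275));print("blue",a,q);sh("blue top",ray("top",c,.054))
for m in((170,0),):
  for n,g,b in(("top",im,(240,205,265,240)),("scene",s,(210,205,245,230))):
    h=cv2.cvtColor(g,cv2.COLOR_RGB2HSV);h[...,0]=(h[...,0].astype(int)+90)%180
    c,a,q=blob(cv2.cvtColor(h,cv2.COLOR_HSV2RGB),(80,150,90),(100,255,255),b);print(c,a,q);sh("mark "+n,ray(n,c,.0735))
c,a,q=blob(im,(0,0,0),(180,255,50),(243,180,262,208));print(c,a,q);sh("tab top",ray("top",c,.139))
for n,p,z in(("bl",(262,366),.054),("br",(565,374),.054),("ptr",(457,205),.0815),("ptr end",(459,252),.0815),("pot",(85,293),.118),("gloss",(701,264),.066),("head",(687,120),.035)):sh(n,f(*p,z))
E
```

```text
[[ 0.6618  0.1345  0.062 ]
 [ 0.6477 -0.0651  0.062 ]
 [ 0.5028 -0.0567  0.062 ]
 [ 0.5134  0.1419  0.062 ]]
stand [0.58143111 0.03867401 0.062     ] yaw -0.061895267163683
blue 232 ((253.0138702392578, 258.61871337890625), (74.09648132324219, 3.452263832092285), 2.0825655460357666)
blue top [0.4669 0.0429 0.054 ] stand: [-0.1146 -0.0029 -0.008 ]
[250.5974026  223.15584416] 77 ((250.5, 223.0), (16.0, 5.0), 90.0)
mark top [0.5487 0.0469 0.0735] stand: [-0.0331  0.0062  0.0115]
[228.30487805 216.12195122] 82 ((228.77069091796875, 216.07960510253906), (5.826035022735596, 16.600208282470703), 61.38954162597656)
mark scene [0.5426 0.0456 0.0735] stand: [-0.0392  0.0046  0.0115]
[250.97457627 195.06779661] 118 ((251.0, 195.0), (16.0, 6.0), 90.0)
tab top [0.6074 0.0395 0.139 ] stand: [0.0259 0.0025 0.077 ]
bl [0.4748 0.1329 0.054 ] stand: [-0.1123  0.0874 -0.008 ]
br [ 0.4663 -0.0426  0.054 ] stand: [-0.1099 -0.0882 -0.008 ]
ptr [0.5643 0.0158 0.0815] stand: [-0.0157 -0.0239  0.0195]
ptr end [0.5378 0.0154 0.0815] stand: [-0.0421 -0.0259  0.0195]
pot [0.521  0.2181 0.118 ] stand: [-0.0714  0.1754  0.056 ]
gloss [ 0.5274 -0.1215  0.066 ] stand: [-0.0441 -0.1632  0.004 ]
head [ 0.6122 -0.1202  0.035 ] stand: [ 0.0405 -0.1566 -0.027 ]
```

```bash
cat >> h.py <<'E'
yaw=-.062;ctr=np.array([.5814,.0387,0]);Rz=R.from_euler('z',yaw)
def go(x,y,z,note=""):
    o=r.observe();q=o['tcp_rot'];Rt=R.from_quat([*q[1:],q[0]])
    t=ctr+Rz.apply([x,y,0])+[0,0,z]
    goal=Rz*R.from_rotvec([0,np.pi,0])
    print(note,"t",o['t'],"tool shift",Rt.inv().apply(t-o['eef_pos']).round(4),"rot",(Rt.inv()*goal).as_rotvec().round(3),
      "tcp in stand",Rz.inv().apply(o['eef_pos']-ctr).round(4),"F",Rz.inv().apply(o['wrist_force']).round(1),o['finger_force'],o['grip_width'])
E
python3 -c "
from h import *
go(-.155,0,.23)"
```

```text
t 0.2 tool shift [-0.3881 -0.4158  0.0011] rot [-0.001 -0.    -0.268] tcp in stand [-0.4193  0.5036  0.2307] F [ 0.4  0.3 -0.8] 0.0 1.0008102878237468
```

```bash
R="-0.388 -0.416 0 0 0 -0.268 0"; python3 inch.py '-0.388 -0.416 0 0 0 -0.268 0;-0.388 -0.416 0 0 0 -0.268 0;-0.388 -0.416 0 0 0 -0.268 0;-0.388 -0.416 0 0 0 -0.268 0;-0.388 -0.416 0 0 0 -0.268 0;-0.388 -0.416 0 0 0 -0.268 0;-0.388 -0.416 0 0 0 -0.268 0;-0.388 -0.416 0 0 0 -0.268 0;-0.388 -0.416 0 0 0 -0.268 0;-0.388 -0.416 0 0 0 -0.268 0'
python3 inch.py '0 0 0 0 0 0 0;0 0 0 0 0 0 0'
python3 -c "
from h import *
go(-.155,0,.028)"
```

```text
t: 1.2
eef_pos: [0.3989, 0.1094, 0.2315]
tcp_rot: [0.0, 0.031, 1.0, 0.0]
wrist_force: [1.1, 0.8, 0.4]
grip_width: 0.002
finger_force: 0.0
t: 1.4
eef_pos: [0.3987, 0.1101, 0.2312]
tcp_rot: [-0.0, 0.033, 0.999, 0.0]
wrist_force: [0.9, -0.2, -0.5]
grip_width: 0.003
finger_force: 0.0
 t 1.4 tool shift [-0.032  -0.0599  0.2032] rot [ 0.    -0.    -0.004] tcp in stand [-0.1867  0.06    0.2312] F [ 0.9 -0.1 -0.5] 0.0 0.002787037996177352
```

Shift sideways, then descend.

```bash
python3 inch.py '-0.032 -0.06 0 0 0 0 0;-0.032 -0.06 0 0 0 0 0;-0.032 -0.06 0.05 0 0 0 0;-0.032 -0.06 0.1 0 0 0 0;-0.032 -0.06 0.15 0 0 0 0;-0.032 -0.06 0.18 0 0 0 0;-0.032 -0.06 0.203 0 0 0 0;-0.032 -0.06 0.203 0 0 0 0;-0.032 -0.06 0.203 0 0 0 0'
python3 - <<'E'
from h import *
go(-.094,0,.028)
im=optics.grab_frame("scene")[160:300,150:330,::-1];cv2.imwrite("pics/s1.png",cv2.resize(im,None,fx=4,fy=4,interpolation=2))
E
```

```text
t: 2.3
eef_pos: [0.4264, 0.0508, 0.0286]
tcp_rot: [-0.0, 0.03, 1.0, 0.0]
wrist_force: [-0.4, -0.1, 1.0]
grip_width: -0.004
finger_force: 0.0
 t 2.3 tool shift [-0.0614 -0.0026  0.0006] rot [ 0.    -0.001  0.002] tcp in stand [-0.1554  0.0024  0.0286] F [-0.4 -0.1  1. ] 0.0 -0.004345991120783648
```

View pics/s1.png

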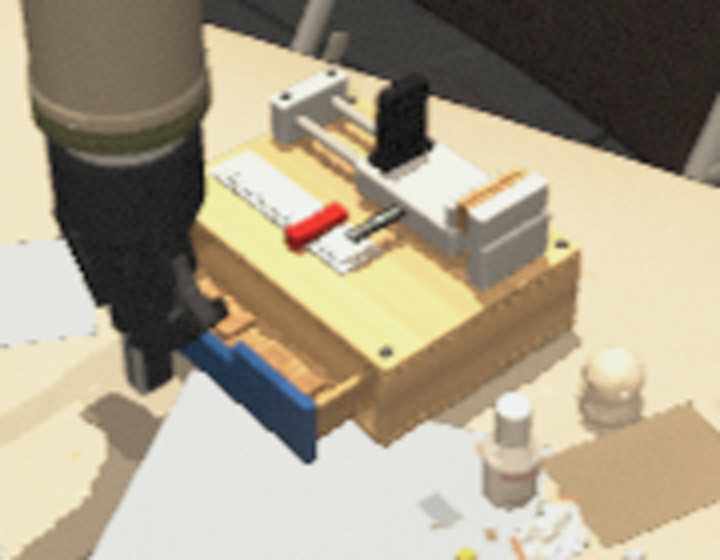

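The fingers stand just in front of the notch, about crop px (150,370), and everything else is clear. Now I push, slowing toward the end.

```bash
python3 inch.py '-0.01 -0.002 0 0 0 0 0;-0.02 -0.002 0 0 0 0 0;-0.03 -0.002 0 0 0 0 0;-0.038 -0.002 0 0 0 0 0;-0.044 -0.002 0 0 0 0 0;-0.048 -0.002 0 0 0 0 0;-0.052 -0.002 0 0 0 0 0;-0.056 -0.002 0 0 0 0 0;-0.058 -0.002 0 0 0 0 0;-0.06 -0.002 0 0 0 0 0'
python3 - <<'E'
from h import *
go(-.094,0,.028)
im=optics.grab_frame("top")
c,a,q=blob(im,(105,120,40),(125,255,255),(200,225,310,275));print(c,a,q,Rz.inv().apply(ray("top",c,.054)-ctr))
E
```

```text
t: 3.35
eef_pos: [0.4867, 0.0437, 0.0282]
tcp_rot: [0.0, 0.031, 1.0, -0.0]
wrist_force: [-0.8, -0.3, -0.3]
grip_width: -0.0
finger_force: 0.3
 t 3.35 tool shift [-0.0009  0.0009  0.0002] rot [0. 0. 0.] tcp in stand [-0.0949 -0.0009  0.0282] F [-0.8 -0.4 -0.3] 0.3226994723081589 -0.00023212086564244143
[287.  244.5] 14 ((287.0, 244.5), (1.0, 6.0), 90.0) [-0.0791216  -0.07841248  0.054     ]
```

```bash
python3 inch.py '-0.002 0 0 0 0 0 0;-0.004 0 0 0 0 0 0;-0.005 0 0 0 0 0 0;-0.005 0 0 0 0 0 0'
python3 -c "
from h import *
go(-.16,0,.028)"
```

```text
t: 3.8
eef_pos: [0.487, 0.0438, 0.0272]
tcp_rot: [-0.005, 0.031, 1.0, 0.0]
wrist_force: [-21.8, 1.2, 16.0]
grip_width: 0.0
finger_force: 11.0
 t 3.8 tool shift [ 0.0654  0.0008 -0.0002] rot [-0.    -0.01   0.001] tcp in stand [-0.0946 -0.0008  0.0272] F [-21.8  -0.2  16. ] 10.963828120875405 0.0002783012522231609
```

The drawer is at its stop (22 N). Now back off and rise, opening the gripper on the way.

```bash
python3 inch.py '0.03 0 0 0 0 0 0;0.06 0 0 0 0 0 0;0.06 0 0 0 0 0 0;0.06 0 -0.05 0 0 0 0.5;0.06 0 -0.1 0 0 0 1;0.06 0 -0.15 0 0 0 1;0.06 0 -0.2 0 0 0 1;0.06 0 -0.22 0 0 0 1;0.06 0 -0.22 0 0 0 1'
python3 - <<'E'
from h import *
go(.03,.0025,.23)
o=r.observe();c=optics.calibration("wrist");im=optics.grab_frame("wrist");cv2.imwrite("pics/w1.png",im[:,:,::-1])
np.savez("w1.npz",**c)
im=optics.grab_frame("top");cv2.imwrite("pics/top1.png",im[:,:,::-1])
E
```

```text
t: 4.7
eef_pos: [0.4348, 0.0471, 0.2536]
tcp_rot: [0.005, 0.031, 1.0, 0.0]
wrist_force: [0.5, 0.7, -0.3]
grip_width: 0.989
finger_force: 0.0
 t 4.7 tool shift [-0.1766  0.0032  0.0254] rot [0.   0.01 0.  ] tcp in stand [-0.1468 -0.0007  0.2536] F [ 0.5  0.7 -0.3] 0.0 0.9892561336866412
```

View pics/w1.png

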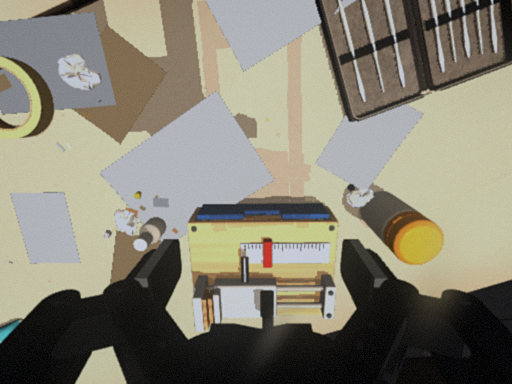

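The drawer front is flush at (262,211). The red marker is at (267,253), the pointer arm at (244,268) and the tab at (267,308).

```bash
python3 - <<'E'
from h import *
c=dict(np.load("w1.npz"));im=cv2.imread("pics/w1.png")[:,:,::-1].copy()
f=lambda p,z:Rz.inv().apply(ray("w",p,z,c)-ctr).round(4)
h=cv2.cvtColor(im,cv2.COLOR_RGB2HSV);h[...,0]=(h[...,0].astype(int)+90)%180
p,a,q=blob(cv2.cvtColor(h,cv2.COLOR_HSV2RGB),(80,150,90),(100,255,255),(255,235,280,275));print("mark",p,a,q,f(p,.0735))
g=im.astype(int).sum(2)//3
for v in range(252,286,4):print(v,g[v,236:254])
p,a,q=blob(im,(0,0,0),(180,255,50),(258,285,280,320));print("tab",p,a,q,f(p,.13))
print("ptr",f((244.3,268),.0815)); print("deck corners",[f(x,.062) for x in[(190,222),(336,220)]])
E
```

```text
mark [267.33488372 254.02790698] 215 ((267.0, 254.0), (26.0, 8.0), 90.0) [-0.0352  0.008   0.0735]
252 [179 176 140 121 117 140 141 127 130 143 190 203 204 205 203 204 206 206]
256 [178 182 168 136 114 113  99  88  87 100 137 155 185 205 209 204 206 207]
260 [182 184 176 137 101  58  46 114 186 116  50  53 125 193 209 205 205 207]
264 [171 174 166 130 109  61  41 109 192 135  62  46 103 163 178 174 170 168]
268 [168 161 127 112 111  60  37 100 190 139  59  39  82 160 170 168 168 164]
272 [127 124 122 115 106  65  39  96 185 147  66  37  67 112 126 124 125 122]
276 [ 93  87  93  94  86  58  45  76 154 154  85  41  56  87  97  88  89  92]
280 [ 68  62  67  67  60  53  43  77 153 157  85  37  48  66  67  67  65  73]
284 [70 69 72 75 74 75 73 77 72 78 77 75 77 76 78 74 72 79]
tab [266.37617555 304.1630094 ] 319 ((266.5, 305.0), (28.0, 11.0), 90.0) [-0.0024  0.0058  0.13  ]
ptr [-0.0192 -0.0223  0.0815]
deck corners [array([-0.0761, -0.0939,  0.062 ]), array([-0.0789,  0.0981,  0.062 ])]
```

```bash
python3 inch.py '-0.05 0.002 0.02 0 0.01 0 0.5;-0.1 0.002 0.05 0 0.01 0 0.5;-0.15 0.004 0.05 0 0.01 0 0.5;-0.173 0.005 0.05 0 0.01 0 0.5;-0.173 0.005 0.05 0 0.01 0 0.5;-0.173 0.005 0.05 0 0.01 0 0.5'
python3 - <<'E'
from h import *
go(.027,.004,.107)
im=optics.grab_frame("top")[165:275,150:350,::-1];i2=optics.grab_frame("scene")[160:270,150:350,::-1];cv2.imwrite("pics/t2.png",cv2.resize(np.vstack([im,i2]),None,fx=2.7,fy=2.7,interpolation=2))
E
```

```text
t: 5.4
eef_pos: [0.6036, 0.0414, 0.195]
tcp_rot: [-0.008, 0.031, 0.999, 0.0]
wrist_force: [0.2, -0.2, -0.3]
grip_width: 0.5
finger_force: 0.0
 t 5.4 tool shift [-0.0064 -0.      0.0879] rot [-0.    -0.015  0.   ] tcp in stand [0.022 0.004 0.195] F [ 0.2 -0.2 -0.3] 0.0 0.49999960729145143
```

View pics/t2.png

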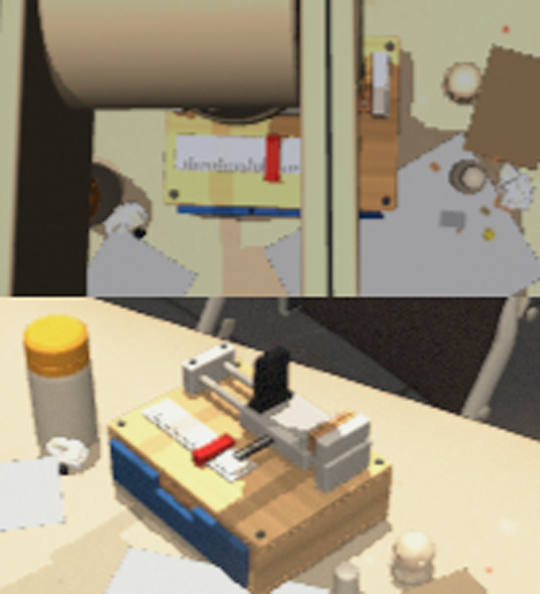

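The drawer is flush. The gripper is just above the scene crop, and its estimated position is directly over the tab. Descend straight down.

```bash
python3 inch.py '-0.006 0 0.03 0 0 0 0.5;-0.006 0 0.06 0 0 0 0.5;-0.006 0 0.08 0 0 0 0.5;-0.006 0 0.088 0 0 0 0.5;-0.006 0 0.088 0 0 0 0.5'
python3 - <<'E'
from h import *
go(.027,.004,.107)
i2=optics.grab_frame("scene")[140:270,170:330,::-1];cv2.imwrite("pics/t3.png",cv2.resize(i2,None,fx=4,fy=4,interpolation=2))
E
```

```text
t: 6.0
eef_pos: [0.6084, 0.0412, 0.1096]
tcp_rot: [-0.006, 0.031, 1.0, 0.0]
wrist_force: [-0.0, -0.1, 0.5]
grip_width: 0.499
finger_force: 0.0
 t 6.0 tool shift [-0.0003 -0.0002  0.0026] rot [-0.    -0.012  0.   ] tcp in stand [0.0267 0.0042 0.1096] F [-0.  -0.1  0.5] 0.0 0.4991597726076754
```

View pics/t3.png

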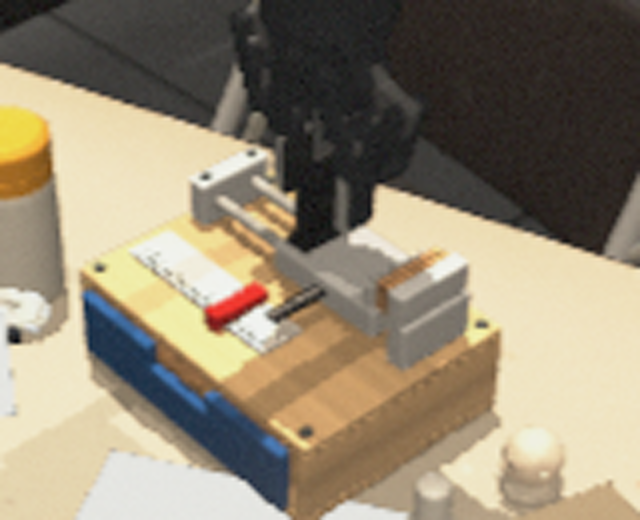

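The fingers straddle the tab (crop px 320,210). Close, keeping the jaw where it is.

```bash
python3 inch.py '0 0 0 0 0 0 0.3;0 0 0 0 0 0 0.1;0 0 0 0 0 0 0;0 0 0 0 0 0 0;0 0 0 0 0 0 0;0 0 0 0 0 0 0'
python3 -c "
from h import *
go(.027,.004,.107)"
```

```text
t: 6.65
eef_pos: [0.6111, 0.0442, 0.1126]
tcp_rot: [-0.003, 0.03, 1.0, 0.002]
wrist_force: [-0.2, 12.8, 4.3]
grip_width: 0.133
finger_force: 59.5
 t 6.65 tool shift [ 0.0023 -0.0033  0.0056] rot [ 0.004 -0.007  0.002] tcp in stand [0.0293 0.0073 0.1126] F [-0.9 12.8  4.3] 59.4913387298584 0.13285348889825788
```

```bash
python3 inch.py '0 0.005 0 0 0 0 0;0 0.01 0 0 0 0 0;0 0.016 0 0 0 0 0;0 0.022 0 0 0 0 0;0 0.027 0 0 0 0 0;0 0.031 0 0 0 0 0;0 0.033 0 0 0 0 0;0 0.033 0 0 0 0 0'
python3 - <<'E'
from h import *
go(.027,.038,.107)
c=optics.calibration("wrist");im=optics.grab_frame("wrist");np.savez("w2.npz",**c);cv2.imwrite("pics/w2.png",im[:,:,::-1])
i2=optics.grab_frame("scene");cv2.imwrite("pics/s4.png",i2[:,:,::-1])
a=cv2.resize(im[180:370,150:350],None,fx=2.6,fy=2.6,interpolation=2)[:494];b=cv2.resize(i2[190:240,195:275],None,fx=3.4,fy=3.4,interpolation=2)
o=np.zeros((494,800,3),np.uint8);o[:,:520]=a;o[:b.shape[0],525:525+b.shape[1]]=b;cv2.imwrite("pics/c4.png",o[:,:,::-1])
E
```

```text
t: 7.45
eef_pos: [0.6127, 0.0729, 0.1126]
tcp_rot: [-0.004, 0.031, 1.0, -0.001]
wrist_force: [-4.4, -5.9, 6.6]
grip_width: 0.132
finger_force: 60.1
 t 7.45 tool shift [0.0021 0.002  0.0056] rot [-0.002 -0.008  0.   ] tcp in stand [0.0291 0.0361 0.1126] F [-4.  -6.1  6.6] 60.140549540519714 0.13176026174334043
```

View pics/c4.png

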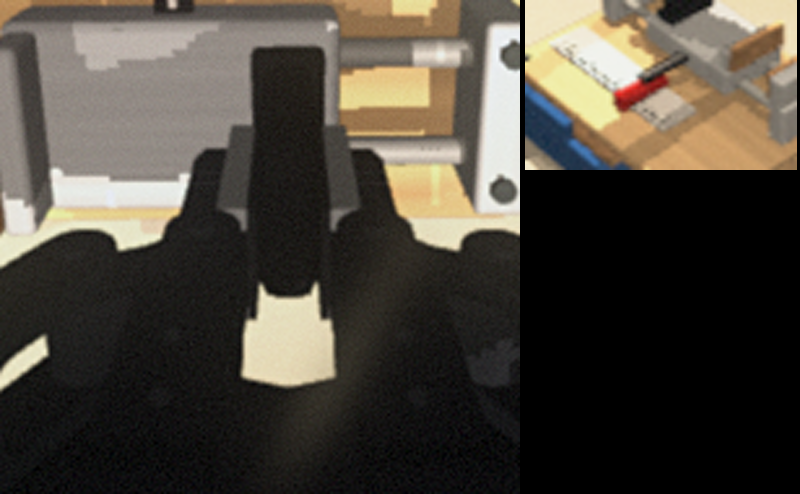

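The pads hold the tab squarely, and the pointer is nearly over the red marker in the scene crop. The pointer and marker are above the crop in the wrist view, so I measure them there.

```bash
python3 - <<'E'
from h import *
im=cv2.imread("pics/w2.png")
cv2.imwrite("pics/c5.png",cv2.resize(im[90:190,150:290],None,fx=5,fy=5,interpolation=cv2.INTER_NEAREST))
g=im[:,:,::-1].astype(int)
for v in range(110,180,6):print(v,"red",[u for u in range(160,290) if g[v,u,0]>90 and g[v,u,1]<60][0::1], "grey",g[v,195:240].sum(1)//3)
E
```

```text
110 red [209, 210, 211, 212, 213, 214, 215, 216, 217, 218, 225, 226] grey [103  70 154 199 199 202 204 181  91 117 189 208 196 130  81  88  86  91
  91  94  95  88  97 113 116 114 119 120 116 121 112  87 133 239 243 240
 241 236 134 155 236 242 237 241 237]
116 red [210, 211, 212, 213, 214, 215, 216, 217, 218, 226] grey [156  80 120 191 200 201 200 167  81  86 185 203 198 154  93  85  89  94
  89  94  97  91  96 108 117 117 117 117 118 121 117  99 108 199 240 239
 241 233 142 142 234 241 238 239 238]
122 red [210, 211, 212, 213, 214, 215, 216, 217, 218, 225, 226, 227] grey [201 201 199 201 200 199 196 198 198 196 202 195 200 189 120  85  86  92
  97  90  96  93  95 102 113 115 115 121 121 118 112 106  81 158 240 241
 239 237 238 238 237 238 238 238 238]
128 red [221, 222, 226, 227] grey [203 196 201 198 202 201 197 198 198 197 157  66  33  31  37  41 105 190
 210 198 105  43  36  47  44  37  57  95 121 120 123 107  85 141 238 242
 239 239 237 236 237 237 237 237 237]
134 red [222, 226, 227] grey [196 197 198 200 199 198 199 200 201 204 194 100  36  38  35  32  87 188
 206 195 121  49
[... 873 characters left out ...]
94 134  59  35  37  49  41  46  70 107 119 116 142 146 143 146
 146 139 146 146 142 147 146 144 146]
164 red [] grey [139 139 137 136 137 136 138 137 138 138 140 142 126  68  40  38  42  39
 103 189 199 166  82  36  43  45  40  40  65 104 112 107 120 138 135 142
 142 139 143 140 139 142 140 142 140]
170 red [] grey [142 140 142 146 138 144 145 141 140 144 144 145 141  80  40  38  41  32
  86 176 201 187 103  49  42  38  42  37  57 107 112 117 119 137 147 142
 140 144 148 144 145 143 145 144 144]
176 red [] grey [132 133 137 130 138 136 136 139 138 136 138 136 136 107  55  43  37  28
  54 128 184 191 126  55  40  41  47  39  47  83 110 113 111 120 136 135
 134 138 137 138 134 138 141 138 139]
```

View pics/c5.png

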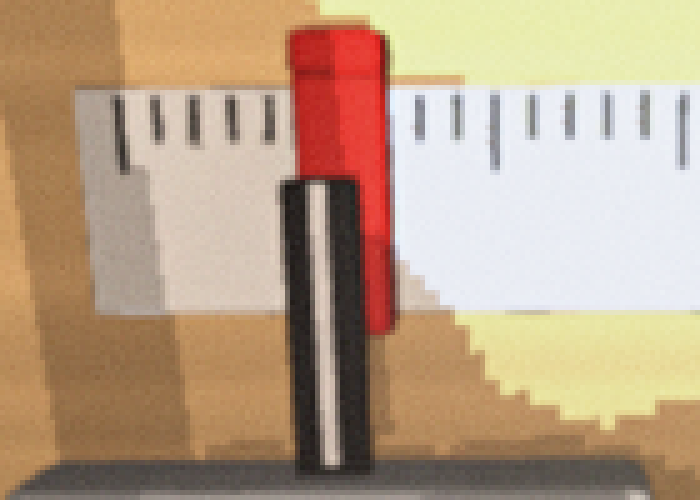

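The pointer's line (213,128) sits slightly to the closed side of the red marker's middle (218.5,128). I'll work out the difference with the rays.

```bash
python3 - <<'E'
from h import *
c=dict(np.load("w2.npz"))
f=lambda p,z:Rz.inv().apply(ray("w",p,z,c)-ctr).round(4)
print("line",f((213.1,128),.0815),f((214.7,164),.0815))
for v,a,b in((110,207.8,226.8),(116,208.5,227.3),(122,208.7,227.6)):print("red",f((a,v),.0735),f((b,v),.0735))
E
```

```text
line [-0.0343  0.0064  0.0815] [-0.0117  0.0063  0.0815]
red [-0.0449  0.0022  0.0735] [-0.0449  0.0143  0.0735]
red [-0.0413  0.0024  0.0735] [-0.0413  0.0145  0.0735]
red [-0.0375  0.0024  0.0735] [-0.0375  0.0145  0.0735]
```

The line is 2 mm short, so I nudge it 2 mm and let it settle.

```bash
python3 inch.py '0 0.001 0 0 0 0 0;0 0.002 0 0 0 0 0;0 0.002 0 0 0 0 0;0 0.002 0 0 0 0 0;0 0.002 0 0 0 0 0;0 0.002 0 0 0 0 0;0 0.002 0 0 0 0 0'
python3 - <<'E'
from h import *
go(.027,.038,.107)
c=optics.calibration("wrist");g=optics.grab_frame("wrist").astype(int)
f=lambda p,z:Rz.inv().apply(ray("w",p,z,c)-ctr).round(4)
m=np.argwhere((g[112:123,180:250,0]>90)&(g[112:123,180:250,1]<75))
v=117;u=180+(m[:,1].min()+m[:,1].max())/2
p=[w for w in range(195,240) if g[132,w].min()>140]
print("red",u,f((u,v),.0735));print(g[132,200:230].sum(1)//3)
b=g[132,200:230].sum(1)/3
j=205+np.argmax([b[k] if b[max(0,k-5):k].min()<60 and b[k:k+6].min()<60 else 0 for k in range(5,24)])
print("line",j,f((j,132),.0815))
E
```

```text
t: 8.25
eef_pos: [0.6127, 0.0746, 0.1126]
tcp_rot: [-0.004, 0.031, 1.0, -0.001]
wrist_force: [-3.8, -6.5, 6.8]
grip_width: 0.13
finger_force: 60.2
 t 8.25 tool shift [0.002  0.0003 0.0056] rot [-0.002 -0.008  0.   ] tcp in stand [0.0291 0.0377 0.1126] F [-3.4 -6.7  6.8] 60.15573799610138 0.12975207534619027
red 215.0 [-0.0407  0.0083  0.0735]
[199 200 198 202 204 194  99  30  34  37  31  92 189 205 192 104  39  43
  47  41  38  41  74 106 103 101 191 241 239 237]
line 213 [-0.0318  0.0079  0.0815]
```

The line is now within 0.5 mm of the marker's middle, the marker hasn't moved and the grip is firm.

```bash
python3 -c "
from rig import r, optics
print(r.finish_job())"
```

```text
the job is handed in; nothing more can be done
None
```

I pushed the drawer home to its stop, and the gripper is holding the jaw open with the white line about 0.5 mm from the red marker's middle; the job is handed in at about 8 s, and no verdict came back.

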